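Park the food carriage on the vegetable slicer

TASK

Put the slicer's food carriage back on the slicer: enter it sloped nose first under the rail lips from the track's open end and slide it along the track until the spring pin of the travel stop drops into the groove across the carriage and holds it; do not ram it against the pin. Let go of it there, and leave the jar, the bowl and the cutting board where they are.

Things in the scene. Friction and masses are not known exactly. Their poses are not given: they have to be found in the camera images.
- slicer: Fixed aluminium vegetable slicer: flat deck 350 mm long, 115 mm wide, its top 50 mm above the work surface. Origin on the work surface; x along the track in the direction of insertion, y across, z up; deck from x = -185 to +165 mm. A thin blade flat in the deck does not obstruct. Polished: the carriage slides easily.
- apron (a point): Middle of the bare flat apron at the slicer's open end: on the deck top (50 mm up), slicer x = -122 mm. The apron runs from x = -185 to -60 mm, without walls or lips. Axes as the slicer's.
- mouth (a point): Centre of the track's open mouth, on the deck top, slicer x = -60 mm; axes as the slicer's. From here to the far end a side wall stands along each edge: inner faces at y = +-47.5 mm, 10 mm thick, ends rounded with 5 mm radius. Each wall's lip reaches 8 mm inward, underside 12 mm and top 16 mm above the deck.
- far_end (a point): Centre of the closed far end, on the deck top, slicer x = +157 mm: a cross bar. Before it the travel stop, a dark steel bridge (22 mm long in x, underside 26 mm, top 38 mm above the deck), spans the rails and holds the spring pin on the track's centre line, anywhere from slicer x = +45 to +120 mm. Its place is not given: find it by touch or sight.
- carriage: Loose food carriage, 0.2 to 0.4 kg: grey plastic plate 110 mm long (x), 92 mm wide (y), 10 mm thick, with an upright black grip. Origin: centre of the plate's underside; x points to the nose, z up. Starts upright on the work surface. In the track it has 1.5 mm play each side and 2 mm in height.
- grip (a point): Centre of the carriage's grip head, 49 mm above the plate's underside, carriage x = -20 mm, y = 0. The head is 52 mm long (carriage x), 33 to 65 mm above the underside, on a 20 mm stem. It is waisted: the middle 38 mm is 26 mm wide (y), with a flange 7 mm thick and 42 mm wide at each end; take it across the 26 mm waist, between the flanges.
- groove (a point): Middle of the groove across the plate's top, on its floor: carriage x = +26 mm, 5 mm above the underside; 12 mm wide, 5 mm deep. The pin drops in here. Ahead of it a flat land to x = +40 mm, then the nose to x = +55 mm: 84 mm wide, sloping from 10 down to 2 mm height.
- catch (a joint): Height of the spring pin, m, up positive. 0 = free, its round 10 mm tip 2 mm above the deck. The nose lifts it (3 to 8 N of push); about 0.008 (to 0.010) while it rides on the plate; about 0.003 once dropped in the groove, where it stops the carriage dead both ways. Spring 2.5 N at 0, 4 N at 0.008. Over 45 N on the pin is ramming.
- jar: Bystander: closed glass jar with a steel cap, 72 mm across, 100 mm tall, origin at the centre of its underside.
- bowl: Bystander: steel bowl, 150 mm across, 65 mm tall, origin at the centre of its underside.
- board: Bystander: small white cutting board, 140 x 100 x 15 mm, origin at the centre of its underside.
Mind the look-alikes: they are no part of the job. What is shaped like the carriage but turquoise is not meant.

How it is judged:
By the outcome, as a careful person would: the job done as asked, in the order asked, and still so for the second after the job is handed in, with the robot touching nothing.
It also fails if it takes over 48 s, if anything falls off the work surface, if the arm or the gripper's body presses on something with over 40 N, if the wrist force passes 120 N, or if a joint passes its speed limit or range.

ROBOT

A 6-joint arm with a two-finger parallel gripper is mounted at the origin on the work surface. World frame = base frame: x ahead of the robot, y to its left, z up, the work surface at z = 0. Lengths are in mm, angles in rad, forces in N, time in s.
With the tool pointing down it reaches from about 350 to 875 mm from the base axis. Payload 4.2 kg.
Tool frame: the origin (TCP) lies at the very end of the fingers, on their centre line; the grasp point (between the pads) lies 19 mm behind it; z points along the fingers, x is the direction in which the jaws open and shut, and the axes are right-handed (so a half turn about z gives the same grasp; the last joint's range is limited). The gripper opens to 87 mm and grips with 3 to 60 N. Pads are 19 mm wide; open, the fingers measure 117 mm over their backs; the gripper's body (75 mm by 190 mm) begins 51 mm behind the grasp point.
Start: joints at [1.471, 0.385, 0.008, 0, -1.194, -0.259], TCP at [219.436, 585.19, 222.55] pointing down, gripper open.
Joint ranges: [-3.14, 3.14], [-1.21, 2.06], [-1.07, 1.41], [-3.16, 2.05], [-2.99, -0.16], [-3.1, 3.1]. Speed limits (rad/s): [2.79, 2.79, 3.14, 3.14, 3.14, 3.14].

INTERFACE

Orientations are given as [roll, pitch, yaw] about the fixed x, y, z axes, in that order (R = Rz(yaw) Ry(pitch) Rx(roll)).
In Python, from station import manip gives the robot as it stands.
- The arm moves only by the shell command python3 -m jog 'ROWS'. ROWS is JSON, a list of rows, each a list of 7 numbers: the shift along the tool's x, y, z in cm, then the turn, a rotation vector about the tool's x, y, z in rad, then the opening, from 0 (shut) to 1 (fully open). In form: [[dx, dy, dz, ax, ay, az, jaw], ...]. A call has 1 to 12 rows; each row is the pose to reach, as a shift and turn from the pose commanded when the call began, along the tool's axes at that moment; what a row does not reach only later rows make up. A row lasts 1/8 s, in which the tool goes at most 62.5 mm and 10.7 degrees, less where a joint would pass 70% of its speed; a pose out of reach is approached as far as the arm can. A call with a gripper value outside its range is refused whole. The fingers move at their own pace and stop on an object; the grip force is fixed at half the most. Time passes only in rows, so rows that repeat a pose let the fingers close. It gives the time, the measured TCP pose, the force and the opening at its end, in the units of the state.
- manip.observe(): the state, without advancing time (a new reading comes with each control period).
- manip.grab_frame(name): name is "scene" or "top"; returns a dict with "image" (400x640x3 uint8, red, green, blue), "z_map" (400x640 float32, mm along the optical axis (not along the pixel's ray), 0 where there is no reading), "K" (3x3 intrinsics, pixels), "D" ([k1, k2, p1, p2, k3] as OpenCV has them; the pictures are not rectified), "rvec" (rotation vector, rad) and "tvec" (3), from world to camera coordinates, as OpenCV has them. Camera axes: x right, y down, z forward; pixel columns grow to the right and rows downward; lengths in mm; the calibration is good to about 2 mm. A picture is of the moment at which its call begins.
- manip.finish_job(): hands the job in, once; it reports no verdict.
Trained networks look in a picture, given as the dict that the camera call returned (one of the last four; its "shot" number tells which), for a name from the list of things; names that differ only in an ending like _2 or _b are one class to them, and where a whole thing is asked for, a point or a joint stands for the part that bears it (a point fixed in the world has none). Each returns a list of dicts, best first, with "conf" (0 to 1); they miss things now and then, are a little off and sometimes report something else, mostly with a low value. They report only what shows in the picture. A call takes as long as a camera call. They do not tell look-alikes from the thing itself.
- manip.boxes_of(picture, target): "point" ([x, y, z] in mm, in the coordinates of the camera as it stood for that picture, good to about 4 mm: the middle of the surface that is visible of it).
The state is a dict: "t": time; "q": joint angles; "joint_vel": joint speeds; "effort": joint torques, N m; "position": TCP position; "eef_rot": TCP orientation; "contact_force": force on the tool from outside, world axes, zero at the start; "wrist_torque": the same for the moment, N m; "gripper_width": opening from 0.0 (shut) to 1.0 (fully open).
Only numpy, scipy, OpenCV 4.12 (cv2) and the standard library are available. Lean on these libraries where they do the work, as an engineer would, in place of code of your own. Each camera call takes 0.05 s, during which the arm holds its last target.

## Working session

There is one attempt and no reset: what is moved stays moved. The work goes in short steps, Python scripts to look and compute and a shell command to move; the robot and the scene stay as the last step left them, time stands still between calls to the robot, and variables do not carry over. Pictures are saved under pics/ and viewed, and the job is handed in when it is done.

```bash
ls; mkdir -p pics; cat > h.py <<'E'
import numpy as np, cv2
from station import manip
from scipy.spatial.transform import Rotation as R
def w2c(f):
    Rm,_=cv2.Rodrigues(np.array(f["rvec"],float)); return Rm,np.array(f["tvec"],float).reshape(3)
def c2w(f,p):
    Rm,t=w2c(f); return Rm.T@(np.array(p,float).reshape(-1,3)-t).T
def cloud(f):
    z=f["z_map"]; h,w=z.shape
    uv=np.stack(np.meshgrid(np.arange(w),np.arange(h)),-1).reshape(-1,1,2).astype(np.float64)
    n=cv2.undistortPoints(uv,np.array(f["K"],float),np.array(f["D"],float)).reshape(h,w,2)
    P=np.dstack([n[...,0]*z,n[...,1]*z,z]).reshape(-1,3)
    W=c2w(f,P).T.reshape(h,w,3); W[z<=0]=np.nan
    return W
def proj(f,P):
    return cv2.projectPoints(np.array(P,float).reshape(-1,1,3),np.array(f["rvec"],float),np.array(f["tvec"],float),np.array(f["K"],float),np.array(f["D"],float))[0].reshape(-1,2)
def save(f,name):
    cv2.imwrite("pics/"+name,f["image"][...,::-1])
E
python3 - <<'E'
from h import *
import pickle
for n in("scene","top"):
    f=manip.grab_frame(n); save(f,n+"0.png"); pickle.dump(f,open(n+"0.pkl","wb"))
    for t in("slicer","carriage","grip","groove","catch","jar","bowl","board"):
        for d in manip.boxes_of(f,t): 
            p=c2w(f,d["point"]).ravel(); print(n,t,round(d["conf"],2),p.round(),proj(f,p).round().ravel())
print(manip.observe())
E
```

```text
pics
scene slicer 0.97 [577.  13.  50.] [355. 192.]
scene carriage 0.97 [ 487. -365.    9.] [254. 252.]
scene carriage 0.9 [ 528. -572.   12.] [207. 300.]
scene carriage 0.74 [ 321. -407.   11.] [203. 237.]
scene grip 0.97 [ 487. -363.   10.] [254. 251.]
scene grip 0.87 [ 526. -573.    8.] [207. 301.]
scene grip 0.81 [ 326. -405.   13.] [204. 237.]
scene grip 0.35 [576.  17.  53.] [355. 191.]
scene groove 0.61 [ 530. -573.    9.] [207. 302.]
scene groove 0.6 [ 325. -409.   10.] [203. 238.]
scene catch 0.42 [577. 179. 110.] [382. 157.]
scene jar 0.79 [441. 404.  67.] [381. 135.]
scene bowl 0.95 [651. 426.  45.] [431. 153.]
scene bowl 0.5 [ 487. -366.   11.] [253. 252.]
scene board 0.77 [ 680. -379.   17.] [304. 281.]
top slicer 0.55 [574.  49.  51.] [287. 180.]
top carriage 0.74 [ 483. -355.   11.] [406. 217.]
top carriage 0.71 [ 500. -548.   13.] [463. 216.]
top grip 0.88 [ 305. -382.   13.] [413. 271.]
top grip 0.86 [ 479. -352.   16.] [405. 218.]
top grip 0.79 [ 500. -547.   11.] [463. 216.]
top groove 0.85 [ 483. -354.   10.] [406. 218.]
top groove 0.85 [ 308. -380.   12.] [413. 2
[... 284 characters left out ...]
57 [ 670. -373.   15.] [412. 164.]
{'t': 0.9, 'q': array([ 1.47060814e+00,  3.84672576e-01,  7.89506687e-03,  8.44211742e-06,
       -1.19400978e+00, -2.58594672e-01]), 'joint_vel': array([-0.00117695, -0.00099935,  0.00025435,  0.00046386,  0.00138571,
       -0.00060875]), 'effort': array([ 1.71753968e-04, -3.90457785e+01,  1.87623703e+01,  4.22437459e+00,
        1.55106612e-02, -1.91141464e-05]), 'position': array([219.43334484, 585.18469234, 222.56596572]), 'eef_rot': array([-3.14158738e+00,  1.07467070e-05, -1.92957608e+00]), 'contact_force': array([ 0.48495646, -0.13078261, -0.20120264]), 'wrist_torque': array([0.01719747, 0.03374748, 0.00084951]), 'gripper_width': 0.9976535804086532}
```

View pics/scene0.png

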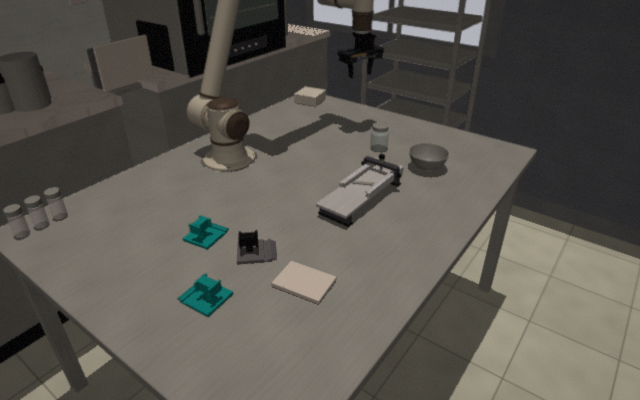

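View pics/top0.png

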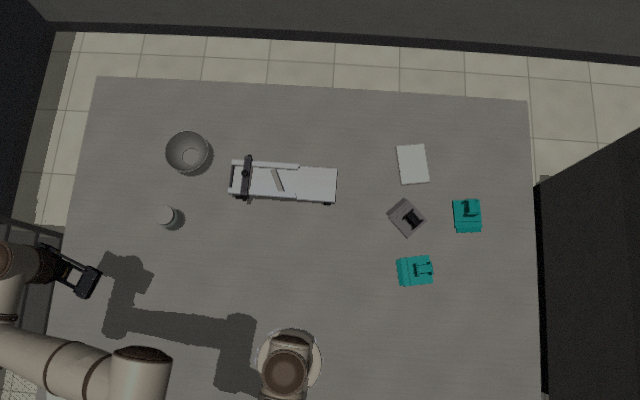

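```bash
python3 - <<'E'
import pickle
from h import *
f=pickle.load(open("scene0.pkl","rb")); c=cv2.resize(f["image"][210:330,160:340],None,fx=4,fy=4,interpolation=cv2.INTER_CUBIC); cv2.imwrite("pics/c_s.png",c[...,::-1])
f=pickle.load(open("top0.pkl","rb")); c=cv2.resize(f["image"][180:300,360:500],None,fx=4,fy=4,interpolation=cv2.INTER_CUBIC); cv2.imwrite("pics/c_t.png",c[...,::-1])
E
```

```text
(no output)
```

View pics/c_s.png

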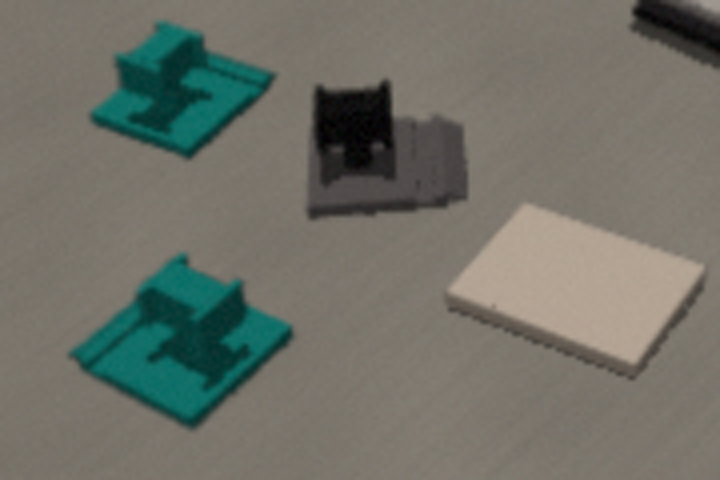

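View pics/c_t.png

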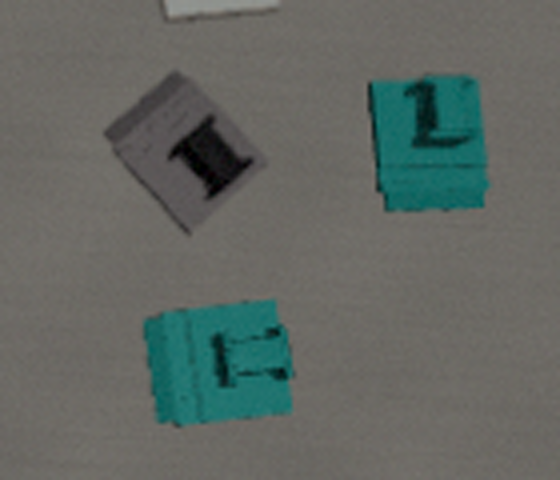

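The three candidates in the scene picture are turquoise at (204,237), turquoise at (207,300), and grey plate with black grip at (254,250). I choose the grey one. In the top picture it is at (406,217), with its nose pointing up and left. The crops confirm this. The slicer's open end is on the right at about (337,185), and the dark bridge is at about (247,178).

```bash
python3 - <<'E'
import pickle
from h import *
for n in("scene","top"):
    f=pickle.load(open(n+"0.pkl","rb")); W=cloud(f)
    print(n,"cam pos",c2w(f,[0,0,0]).ravel().round())
    x,y,z=W[...,0],W[...,1],W[...,2]
    m=(abs(x-485)<130)&(abs(y+150)<60)
    print("table z",np.nanmedian(z[m]), np.nanstd(z[m]))
    m=(np.hypot(x-485,y+360)<90)
    a=m&(z>5)&(z<16); b=m&(z>50)&(z<80)
    print("plate",a.sum(),np.median(z[a])); print("head",b.sum(),W[b].mean(0),np.median(z[b]))
    r=cv2.minAreaRect(W[a][:,:2].astype(np.float32)); print("plate rect",r)
    r=cv2.minAreaRect(W[b][:,:2].astype(np.float32)); print("head rect",r)
    s=(abs(x-575)<110)&(abs(y-60)<260)
    d=s&(z>44)&(z<56); print("deck",d.sum(),np.median(z[d]),cv2.minAreaRect(W[d][:,:2].astype(np.float32)))
    e=s&(z>62)&(z<69);print("lip",e.sum(),np.median(z[e]),cv2.minAreaRect(W[e][:,:2].astype(np.float32)))
    e=s&(z>83)&(z<100);print("bridge",e.sum(),np.median(z[e]),cv2.minAreaRect(W[e][:,:2].astype(np.float32)), np.median(W[e],0))
    e=s&(z>100);print("knob",e.sum(),W[e].mean(0) if e.any() else 0,W[e].max(0) if e.any() else 0)
E
```

```text
scene cam pos [ 1244. -1056.   834.]
table z 0.8606139230142591 14.525996506168743
plate 619 9.445702520208725
head 199 [ 475.76270279 -371.41434449   61.5786216 ] 63.27619925355007
plate rect ((485.71630859375, -355.3136901855469), (108.1181869506836, 98.98478698730469), 47.397239685058594)
head rect ((472.2633361816406, -368.00933837890625), (52.346595764160156, 41.88404846191406), 43.13279724121094)
deck 1661 50.393835697934115 ((581.2006225585938, 60.04490661621094), (153.35272216796875, 352.69744873046875), 3.2283995151519775)
lip 362 66.01389204808727 ((573.0093383789062, 168.2452392578125), (327.1187438964844, 156.08615112304688), 81.65557861328125)
bridge 171 87.91541397916018 ((574.1961059570312, 182.19386291503906), (31.459152221679688, 134.21646118164062), 88.00691223144531) [580.86105336 176.27716226  87.91541398]
knob 35 [574.32615384 178.23048715 111.00347767] [583.31669216 193.3412377  119.70564639]
top cam pos [ 183.  -74. 1426.]
table z 1.8126364636158256 13.854558258665444
plate 737 9.316686171449803
head 162 [ 471.03872903 -367.68598871   64.75968337] 65.20502814210707
plate rect ((487.1556396484375, -363.19488525390625), (177.3604736328125, 167.94859313964844), 33.32583236694336)
head rect ((472.971435546875, -370.0429382324219), (51.877925872802734, 44.449440002441406), 45.54137420654297)
deck 2476 51.198492071401404 ((564.1892700195312, 62.75871276855469), (120.87586975097656, 355.232421875), 3.2751307487487793)
lip 547 66.31263541382536 ((568.9188232421875, 149.6627197265625), (360.94268798828125, 151.05088806152344), 82.61251831054688)
bridge 238 89.03446775162234 ((572.2033081054688, 179.9425811767578), (22.775978088378906, 130.51309204101562), 89.3748779296875) [560.94663889 179.07255088  89.03446775]
knob 41 [572.72740813 179.4356871  116.00258765] [583.36105478 189.96039636 123.21661335]
```

```bash
cat > fit.py <<'E'
from h import *
from scipy.optimize import minimize
def box(P,x0,x1,y0,y1,z0,z1):
    c=np.array([(x0+x1)/2,(y0+y1)/2,(z0+z1)/2]); h=np.array([x1-x0,y1-y0,z1-z0])/2
    q=np.abs(P-c)-h
    return np.linalg.norm(np.maximum(q,0),axis=1)+np.minimum(q.max(1),0)
def local(P,x,y,yaw,z0=0):
    c,s=np.cos(yaw),np.sin(yaw); d=P-[x,y,z0]
    return np.c_[c*d[:,0]+s*d[:,1],-s*d[:,0]+c*d[:,1],d[:,2]]
def slicer(L,b):
    B=[box(L,-185,165,-57.5,57.5,38,50)]
    for s in(1,-1):
        a=sorted([s*47.5,s*57.5]); B.append(box(L,-60,165,*a,50,66))
        a=sorted([s*39.5,s*57.5]); B.append(box(L,-60,165,*a,62,66))
    B.append(box(L,b-11,b+11,-57.5,57.5,76,88))
    return np.min(B,0)
def carriage(L):
    return np.min([box(L,-55,40,-46,46,0,10),box(L,40,47,-42,42,0,8),box(L,47,55,-42,42,0,4.5),box(L,-46,-39,-21,21,33,65),box(L,-1,6,-21,21,33,65),box(L,-39,-1,-13,13,33,65),box(L,-30,-10,-10,10,10,33)],0)
def fit(P,model,p0,zmin=None,bounds=None):
    def cost(p):
        d=np.abs(model(p,P)); return np.mean(np.minimum(d,8)**1.5) 
    best=None
    for k in range(4):
        r=minimize(cost,best.x if best else p0,method="Nelder-Mead",options=dict(initial_simplex=None,xatol=.001,fatol=1e-6,maxiter=3000))
        best=r
    return best.x,best.fun
def fit_slicer(W,p0=(575,50,np.radians(93.3),120)):
    x,y,z=W[...,0],W[...,1],W[...,2]
    m=(abs(x-575)<110)&(abs(y-50)<230)&(z<100); P=W[m]
    f=lambda p,P:np.minimum(slicer(local(P,*p[:3]),p[3]),np.abs(P[:,2]))
    return fit(P,f,np.array(p0))
def fit_carr(W,p0,z0=0):
    x,y,z=W[...,0],W[...,1],W[...,2]
    m=(np.hypot(x-p0[0],y-p0[1])<85)&(z<90+z0); P=W[m]
    f=lambda p,P:np.minimum(carriage(local(P,*p[:3],z0)),np.abs(P[:,2]))
    return fit(P,f,np.array(p0))
E
python3 - <<'E'
import pickle
from fit import *
for n in("scene","top"):
    f=pickle.load(open(n+"0.pkl","rb")); W=cloud(f)
    p,c=fit_slicer(W); print(n,"slicer",p[:2].round(1),np.degrees(p[2]).round(2),p[3].round(1),c)
    p,c=fit_carr(W,(486,-356,np.radians(45))); print(n,"carr",p[:2].round(1),np.degrees(p[2]).round(2),c, "grip",(p[:2]-20*np.array([np.cos(p[2]),np.sin(p[2])])).round(1))
E
```

```text
scene slicer [571.9  73.2] 88.94 108.0 3.425167787013076
scene carr [ 485.1 -353.3] 43.14 1.9647291192548941 grip [ 470.5 -367. ]
top slicer [572.6  72.3] 89.57 107.7 5.303645163733392
top carr [ 488.2 -354.2] 45.1 4.528561001302497 grip [ 474.1 -368.3]
```

```bash
cat > ov.py <<'E'
from h import *
def tf(p,L,z0=0):
    L=np.array(L,float); c,s=np.cos(p[2]),np.sin(p[2])
    return np.c_[p[0]+c*L[:,0]-s*L[:,1],p[1]+s*L[:,0]+c*L[:,1],L[:,2]+z0]
def rect(x0,x1,y,z): return [[x0,-y,z],[x1,-y,z],[x1,y,z],[x0,y,z]]
def draw(f,polys,crop,sc,name):
    u0,v0,u1,v1=crop
    im=cv2.resize(f["image"][v0:v1,u0:u1],None,fx=sc,fy=sc,interpolation=cv2.INTER_CUBIC)[...,::-1].copy()
    im=np.clip(im.astype(float)*1.5,0,255).astype(np.uint8)
    for P,col in polys:
        q=((proj(f,P)-[u0,v0]+.5)*sc).round().astype(np.int32)
        cv2.polylines(im,[q],True,col,1)
    cv2.imwrite("pics/"+name,im)
def slp(p,b): return [(tf(p,rect(-185,165,57.5,50)),(0,255,0)),(tf(p,rect(-60,165,57.5,66)),(0,0,255)),(tf(p,rect(-60,165,39.5,66)),(0,0,255)),(tf(p,rect(b-11,b+11,57.5,88)),(255,255,0))]
def cap(p,z0=0): return [(tf(p,rect(-55,40,46,10),z0),(0,255,0)),(tf(p,rect(40,55,42,2),z0),(0,255,255)),(tf(p,rect(-46,6,21,65),z0),(0,0,255)),(tf(p,rect(-39,-1,13,65),z0),(0,0,255))]
E
cat > o1.py <<'E'
import pickle,sys
from ov import *
S=eval(sys.argv[1]);C=eval(sys.argv[2]);t=sys.argv[3]
for n,c1,c2 in(("scene",(300,140,420,240),(220,220,290,275)),("top",(220,145,350,220),(375,190,440,245))):
    f=pickle.load(open(n+"0.pkl","rb"))
    p=(S[0],S[1],np.radians(S[2])); draw(f,slp(p,S[3]),c1,6,f"{n}_S{t}.png")
    p=(C[0],C[1],np.radians(C[2])); draw(f,cap(p),c2,8,f"{n}_C{t}.png")
E
python3 o1.py "(572,70,91,108)" "(487,-354,45)" a
```

```text
(no output)
```

View pics/scene_Sa.png

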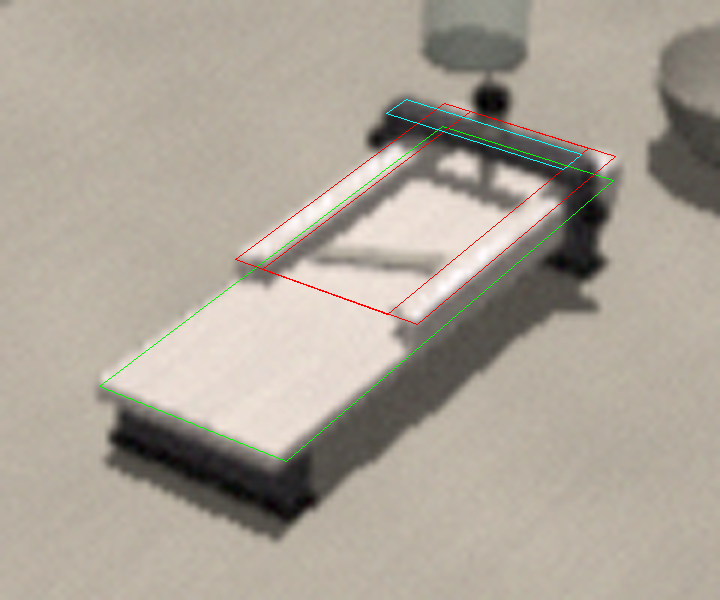

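View pics/top_Sa.png

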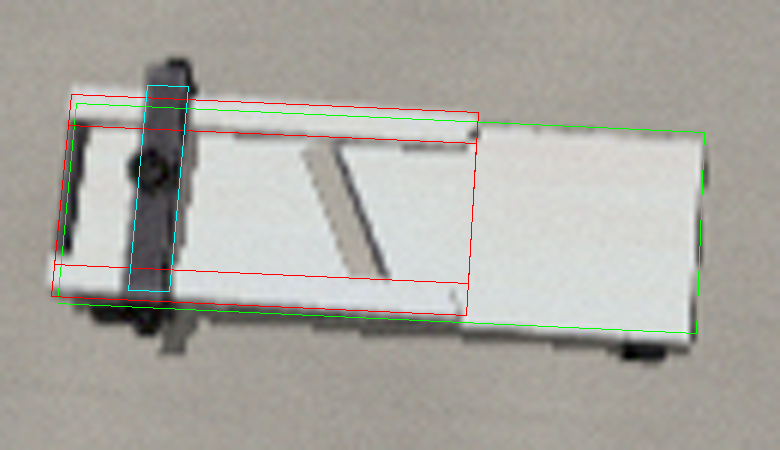

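View pics/scene_Ca.png

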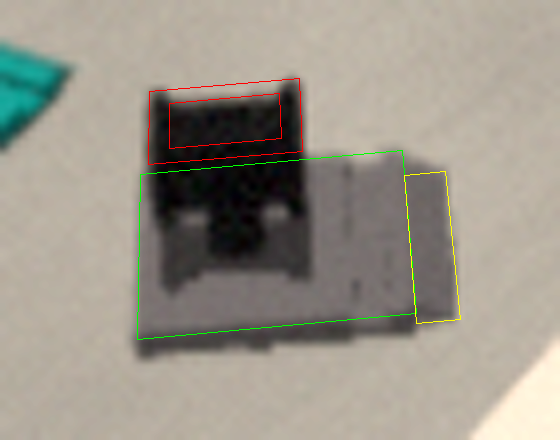

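View pics/top_Ca.png

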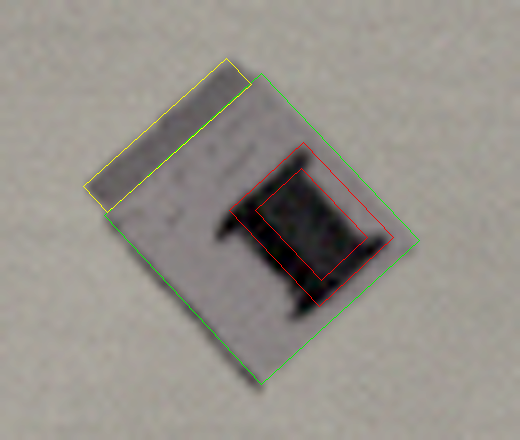

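```bash
cat > efit.py <<'E'
from ov import *
from scipy.optimize import minimize
from scipy.ndimage import map_coordinates
def seg(a,b,n=60): 
    t=np.linspace(0,1,n)[:,None]; return np.array(a)*(1-t)+np.array(b)*t
def SE(b):
    E=[seg((-185,57.5,50),(-65,57.5,50)),seg((-185,-57.5,50),(-185,57.5,50)),seg((-185,-57.5,50),(-65,-57.5,50)),
       seg((-55,39.5,66),(b-15,39.5,66)),seg((-55,-39.5,66),(b-15,-39.5,66)),seg((-55,57.5,66),(b-15,57.5,66)),seg((-55,-57.5,66),(b-15,-57.5,66)),
       seg((b-11,-38,88),(b-11,38,88)),seg((b+11,-38,88),(b+11,38,88))]
    return E
def CE():
    return [seg((-55,-46,10),(40,-46,10)),seg((-55,46,10),(40,46,10)),seg((-55,-46,10),(-55,46,10)),seg((55,-42,2),(55,42,2)),
      seg((-46,-21,65),(-46,21,65)),seg((6,-21,65),(6,21,65)),seg((-39,13,65),(-1,13,65)),seg((-39,-13,65),(-1,-13,65))]
def gimg(f,s):
    g=cv2.GaussianBlur(cv2.cvtColor(f["image"],cv2.COLOR_RGB2GRAY).astype(np.float32),(0,0),s)
    return cv2.Sobel(g,cv2.CV_32F,1,0),cv2.Sobel(g,cv2.CV_32F,0,1)
def score(f,G,segs,p,z0=0):
    tot=0
    for s in segs:
        q=proj(f,tf(p,s,z0)); d=q[-1]-q[0]; d/=np.linalg.norm(d); n=np.array([-d[1],d[0]])
        gx=map_coordinates(G[0],[q[:,1],q[:,0]],order=1);gy=map_coordinates(G[1],[q[:,1],q[:,0]],order=1)
        tot+=np.mean(np.minimum(np.abs(gx*n[0]+gy*n[1]),60))
    return tot/len(segs)
def efit(fs,segf,p0,z0=0):
    p=np.array(p0,float)
    for s in(2,1.0):
        Gs=[gimg(f,s) for f in fs]
        c=lambda p:-sum(score(f,G,segf(p),p,z0) for f,G in zip(fs,Gs))
        sx=np.vstack([p]+[p+np.eye(len(p))[i]*([4,4,.04,4][i]) for i in range(len(p))])
        r=minimize(c,p,method="Nelder-Mead",options=dict(initial_simplex=sx,maxiter=800)); p=r.x
    return p,-r.fun/len(fs)
E
python3 - <<'E'
import pickle
from efit import *
fs=[pickle.load(open(n+"0.pkl","rb")) for n in("scene","top")]
for nm,F in(("scene",fs[:1]),("top",fs[1:]),("both",fs)):
  for y0 in(90,93):
    p,c=efit(F,lambda p:SE(p[3]),(572,65,np.radians(y0),110)); print(nm,"S",p[:2].round(1),np.degrees(p[2]).round(2),p[3].round(1),c)
  for y0 in (43,46):
    p,c=efit(F,lambda p:CE(),(487,-356,np.radians(y0))); print(nm,"C",p[:2].round(1),np.degrees(p[2]).round(2),c)
E
```

```text
scene S [573.   78.7] 89.5 86.3 56.525219030112616
scene S [573.   78.7] 89.49 86.3 56.52522141023331
scene C [ 491.8 -357.2] 43.94 50.01818536273099
scene C [ 491.8 -357.2] 43.94 50.01818555527055
top S [574.   74.3] 89.06 105.1 54.572761059383716
top S [574.   74.3] 89.06 105.1 54.57276139525888
top C [ 482.8 -351.1] 42.59 56.60473142449482
top C [ 482.8 -351.1] 42.59 56.60473171479415
both S [573.7  74.7] 89.23 98.1 53.52385504356271
both S [573.7  74.7] 89.23 98.1 53.523858765347796
both C [ 483.4 -350.9] 42.62 52.7413204466449
both C [ 483.4 -350.9] 42.62 52.74132032309785
```

```bash
python3 o1.py "(573.5,74.3,89.2,105)" "(485.5,-353,43)" b; cd pics; python3 -c "
import cv2,numpy as np
for k in 'SC':
    a=cv2.imread(f'scene_{k}b.png');b=cv2.imread(f'top_{k}b.png')
    h=max(a.shape[0],b.shape[0]);o=np.zeros((h,a.shape[1]+b.shape[1],3),np.uint8);o[:a.shape[0],:a.shape[1]]=a;o[:b.shape[0],a.shape[1]:]=b
    s=800/o.shape[1]
    cv2.imwrite(f'{k}b.png',cv2.resize(o,None,fx=min(1,s),fy=min(1,s)))
"
```

```text
(no output)
```

View pics/scene_Sb.png

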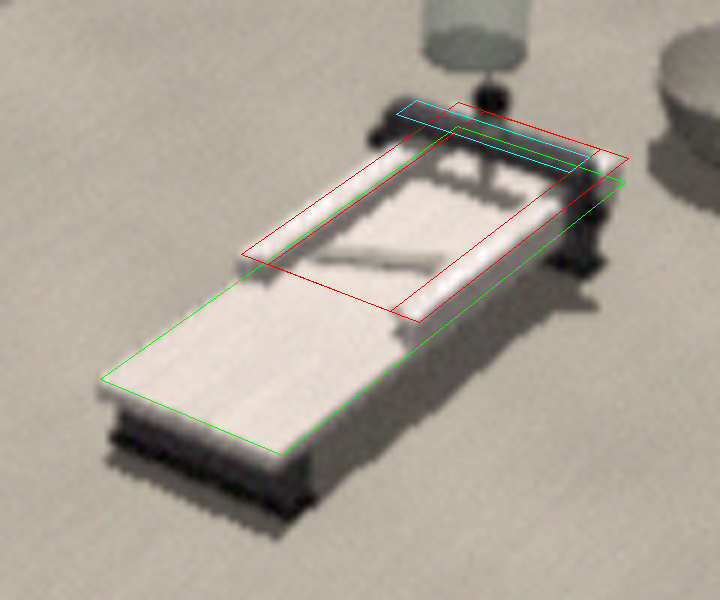

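View pics/top_Sb.png

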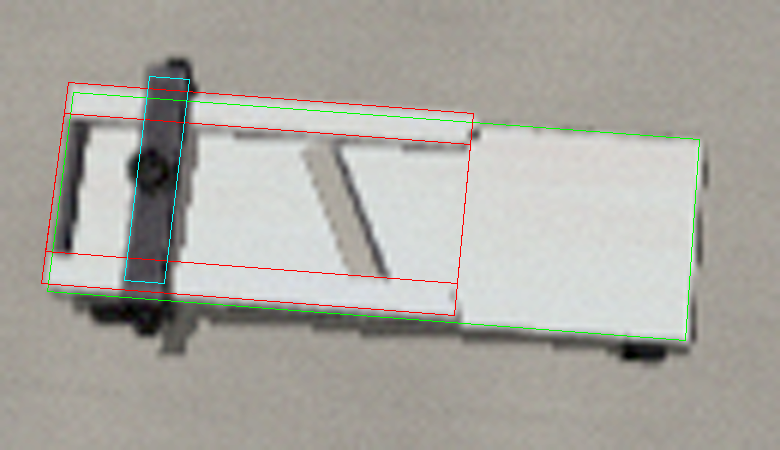

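View pics/scene_Cb.png

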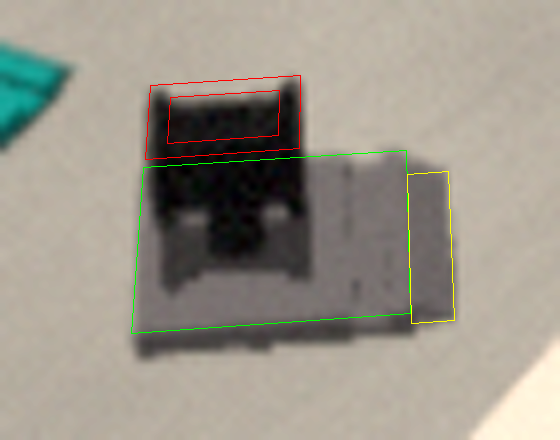

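View pics/top_Cb.png

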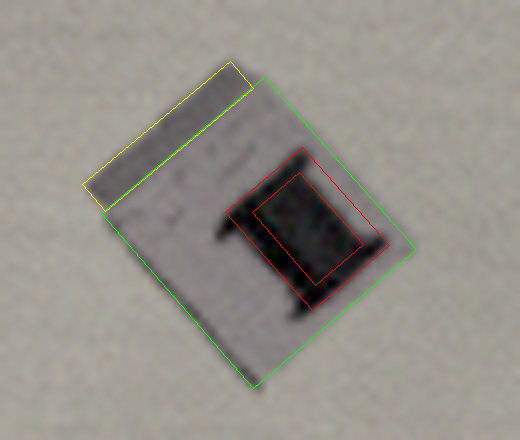

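```bash
cat > go.py <<'E'
from h import *
import sys
def rel(pos,yaw,o=None,start=None):
    o=o or manip.observe()
    p,e=start or (o["position"],o["eef_rot"])
    R0=R.from_euler("xyz",e); R1=R.from_euler("xyz",[np.pi,0,np.radians(yaw)])
    return (R0.inv().apply(np.array(pos)-p)/10).round(2),(R0.inv()*R1).as_rotvec().round(4)
if __name__=="__main__":
    for a in sys.argv[1:]:
        a=eval(a); print(a,*rel(a[:3],a[3]))
E
python3 go.py "(330,250,230,190)" "(400,0,230,160)" "(472,-368,200,133.5)" "(472,-368,110,133.5)"
```

```text
(330, 250, 230, 190) [ 27.5  -22.12  -0.74] [0.     0.     1.0375]
(400, 0, 230, 160) [ 48.45 -37.45  -0.74] [0.     0.     1.5611]
(472, -368, 200, 133.5) [ 80.38 -57.12   2.26] [0.     0.     2.0236]
(472, -368, 110, 133.5) [ 80.38 -57.12  11.26] [0.     0.     2.0236]
```

```bash
python3 -m jog '[[48.4,-37.4,-0.7,0,0,1.56,1],[48.4,-37.4,-0.7,0,0,1.56,1],[48.4,-37.4,-0.7,0,0,1.56,1],[48.4,-37.4,-0.7,0,0,1.56,1],[48.4,-37.4,-0.7,0,0,1.56,1],[48.4,-37.4,-0.7,0,0,1.56,1],[48.4,-37.4,-0.7,0,0,1.56,1],[48.4,-37.4,-0.7,0,0,1.56,1],[48.4,-37.4,-0.7,0,0,1.56,1],[48.4,-37.4,-0.7,0,0,1.56,1],[80.4,-57.1,2.2,0,0,2.0236,1],[80.4,-57.1,2.2,0,0,2.0236,1]]'; python3 go.py "(472,-368,110,133.5)" "(472,-368,31,133.5)"
```

```text
t: 2.4
position: [424.0, -123.6, 220.4]
eef_rot: [3.14, 0.001, 2.413]
contact_force: [0.9, 1.4, -0.4]
gripper_width: 0.999
(472, -368, 110, 133.5) [-19.84 -15.05  11.05] [0.0013 0.0013 0.0829]
(472, -368, 31, 133.5) [-19.83 -15.06  18.95] [0.0013 0.0013 0.0829]
```

```bash
python3 -m jog '[[-19.8,-15.0,8,0,0,0.083,1],[-19.8,-15.0,8,0,0,0.083,1],[-19.8,-15.0,10,0,0,0.083,1],[-19.8,-15.0,10,0,0,0.083,1],[-19.8,-15.0,10,0,0,0.083,1],[-19.8,-15.0,10,0,0,0.083,1],[-19.8,-15.0,10,0,0,0.083,1]]'; python3 - <<'E'
from h import *
f=manip.grab_frame("scene"); c=cv2.resize(f["image"][190:290,200:320],None,fx=5,fy=5,interpolation=cv2.INTER_CUBIC); cv2.imwrite("pics/a1.png",c[...,::-1])
o=manip.observe();print(o["position"],o["eef_rot"])
E
python3 go.py "(472,-368,110,133.5)" "(472,-368,31,133.5)"
```

```text
t: 3.28
position: [473.1, -364.3, 120.9]
eef_rot: [3.141, 0.001, 2.337]
contact_force: [0.0, 0.1, 0.5]
gripper_width: 0.999
[ 473.26354714 -364.15168427  121.21604513] [3.14085911e+00 1.67579909e-03 2.33717102e+00]
(472, -368, 110, 133.5) [-0.19 -0.36  1.12] [0.0007 0.0017 0.0072]
(472, -368, 31, 133.5) [-0.17 -0.36  9.02] [0.0007 0.0017 0.0072]
```

View pics/a1.png

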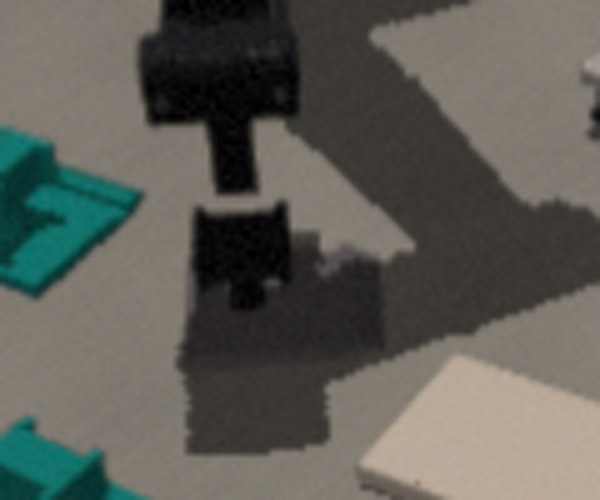

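The picture shows the finger column at about (237,190) and the head centre at about (242,245), a difference of about 1 px, so the jaws sit over the waist. I'll go straight down and grip.

```bash
python3 -m jog '[[-0.1,0,5,0,0,0,1],[-0.1,0,9.0,0,0,0,1],[-0.1,0,9.0,0,0,0,1],[-0.1,0,9.0,0,0,0,0],[-0.1,0,9.0,0,0,0,0],[-0.1,0,9.0,0,0,0,0],[-0.1,0,9.0,0,0,0,0],[-0.1,0,9.0,0,0,0,0]]'; python3 - <<'E'
from h import *
o=manip.observe();print(o["position"],o["eef_rot"],o["contact_force"],o["wrist_torque"])
E
```

```text
t: 4.32
position: [473.5, -365.9, 30.2]
eef_rot: [3.141, 0.0, 2.335]
contact_force: [-0.1, -0.0, 0.1]
gripper_width: 0.517
[ 473.49477498 -365.92020315   30.15424208] [3.14145872e+00 2.85597118e-04 2.33542637e+00] [-0.11609325 -0.0097927   0.07517439] [ 0.08230191 -0.12432932  0.01293697]
```

```bash
python3 -m jog '[[0,0,0,0,0,0,0],[0,0,0,0,0,0,0],[0,0,0,0,0,0,0],[0,0,0,0,0,0,0]]'
```

```text
t: 4.82
position: [473.4, -365.8, 29.8]
eef_rot: [-3.141, -0.0, 2.336]
contact_force: [-0.2, -0.2, -1.3]
gripper_width: 0.295
```

```bash
python3 -m jog '[[0,0,-2,0,0,0,0],[0,0,-5,0,0,0,0],[0,0,-9,0,0,0,0],[0,0,-9,0,0,0,0]]'; python3 go.py  "(573,-80,120,180)"
```

```text
t: 5.32
position: [475.4, -366.8, 123.1]
eef_rot: [3.139, 0.007, 2.336]
contact_force: [0.1, 0.5, -1.8]
gripper_width: 0.295
(573, -80, 120, 180) [13.93 26.9   0.28] [-5.000e-04  7.400e-03 -8.055e-01]
```

```bash
python3 -m jog '[[13.9,26.9,0.3,0,0,-0.8055,0],[13.9,26.9,0.3,0,0,-0.8055,0],[13.9,26.9,0.3,0,0,-0.8055,0],[13.9,26.9,0.3,0,0,-0.8055,0],[13.9,26.9,0.3,0,0,-0.8055,0],[13.9,26.9,0.3,0,0,-0.8055,0],[13.9,26.9,0.3,0,0,-0.8055,0],[13.9,26.9,0.3,0,0,-0.8055,0]]'; python3 - <<'E'
from h import *
import pickle
for n in("scene","top"):
    f=manip.grab_frame(n); pickle.dump(f,open(n+"1.pkl","wb"))
o=manip.observe();print(o["position"],o["eef_rot"],o["contact_force"],o["wrist_torque"])
for n,c in(("scene",(290,100,430,240)),("top",(220,140,360,250))):
    f=pickle.load(open(n+"1.pkl","rb")); u0,v0,u1,v1=c
    im=cv2.resize(f["image"][v0:v1,u0:u1],None,fx=4,fy=4,interpolation=cv2.INTER_CUBIC);cv2.imwrite("pics/h1_%s.png"%n,np.clip(im[...,::-1]*1.4,0,255))
E
```

```text
t: 6.32
position: [570.4, -80.3, 116.2]
eef_rot: [-3.142, -0.002, 3.139]
contact_force: [-0.3, 0.4, -2.3]
gripper_width: 0.297
[570.77967265 -80.41637351 116.64912894] [-3.14152485e+00 -7.16512895e-04  3.13917829e+00] [-0.16322431 -0.25865007 -2.2505219 ] [ 0.00368479 -0.07885097 -0.0081836 ][ WARN:0@2.369] global loadsave.cpp:1063 imwrite_ Unsupported depth image for selected encoder is fallbacked to CV_8U.
```

View pics/h1_scene.png

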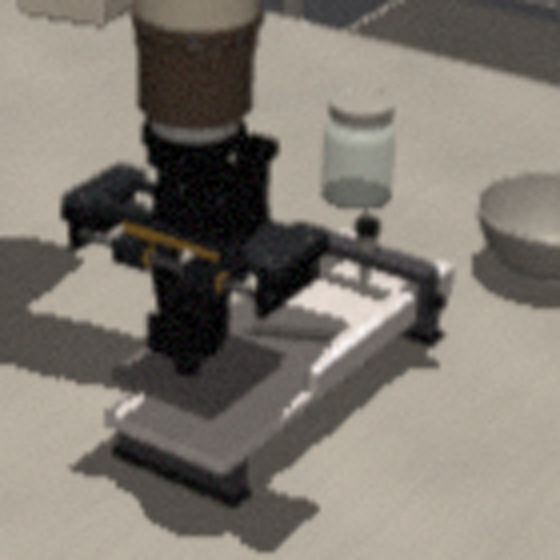

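View pics/h1_top.png

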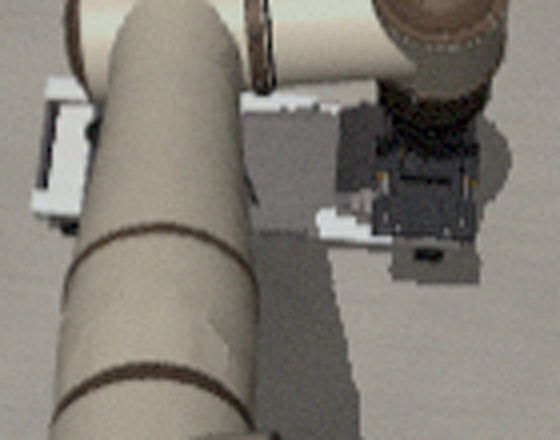

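```bash
python3 - <<'E'
import pickle
from fit import *
f=pickle.load(open("scene1.pkl","rb")); W=cloud(f); x,y,z=W[...,0],W[...,1],W[...,2]
z0=86.6
m=(abs(x-571)<60)&(abs(y+60)<75)&(abs(z-z0-10)<6)
P=W[m]; print(m.sum(),np.median(P[:,2]),np.percentile(P[:,0],[1,50,99]),np.percentile(P[:,1],[1,50,99]))
# edges: for rows along y, max x ; plate right edge
for yy in range(-110,0,10):
    s=P[abs(P[:,1]-yy)<5]
    if len(s)>3: print(yy,s[:,0].min().round(1),s[:,0].max().round(1),len(s),s[:,2].mean().round(1))
m=(abs(x-571)<80)&(abs(y+60)<90)&(z>z0-30)&(z<z0+30); P=W[m]
f0=pickle.load(open("scene0.pkl","rb")); W0=cloud(f0)
# slicer: side edges from depth by y slices, apron z~50
for W0,n in((W0,"scene"),(cloud(pickle.load(open("top0.pkl","rb"))),"top")):
  for lo,hi in((44,54),(62,69)):
    for yy in range(-100,180,20):
        s=W0[(abs(W0[...,1]-yy)<10)&(abs(W0[...,0]-573)<85)&(W0[...,2]>lo)&(W0[...,2]<hi)]
        if len(s)>3: print(n,lo,yy,s[:,0].min().round(1),s[:,0].max().round(1),((s[:,0].max()+s[:,0].min())/2).round(1),len(s),np.median(s[:,2]).round(1))
E
```

```text
421 96.35560935304726 [526.36161176 585.01269705 618.58494789] [-119.59878204  -88.50769928  -17.10320241]
-110 526.5 618.7 67 96.6
-100 530.0 617.2 52 96.7
-90 522.1 618.8 59 96.8
-80 524.5 617.0 45 96.5
-70 523.5 618.6 30 96.9
-60 573.9 619.5 24 96.1
-50 574.8 617.5 30 96.6
-40 579.1 616.6 9 95.4
-30 571.1 617.6 37 95.0
-20 572.7 614.0 13 95.4
-10 572.9 614.1 4 91.6
scene 44 -100 513.5 627.2 570.4 147 50.2
scene 44 -80 512.2 627.3 569.7 140 50.2
scene 44 -60 512.3 630.1 571.2 134 50.2
scene 44 -40 513.1 629.9 571.5 132 50.5
scene 44 -20 510.7 628.6 569.6 114 50.2
scene 44 0 513.4 629.2 571.3 126 50.2
scene 44 20 512.3 630.0 571.2 107 50.7
scene 44 40 521.0 630.5 575.7 91 50.7
scene 44 60 521.5 630.2 575.9 73 50.2
scene 44 80 523.0 630.7 576.8 70 50.3
scene 44 100 522.5 628.8 575.6 75 50.6
scene 44 120 522.2 630.3 576.3 65 50.1
scene 44 140 523.6 633.6 578.6 75 50.3
scene 44 160 523.5 638.0 580.7 63 50.5
scene 62 20 512.1 630.8 571.4 35 65.9
scene 62 40 513.6 629.2 571.4 39 65.4
scene 62 60 513.2 629.5 571.4 39 65.8
scene 62 80 512.5 630.7 571.6 38 66.7
scene 62 100 514.6 630.1 572.
[... 245 characters left out ...]
 44 -40 513.3 626.5 569.9 178 51.0
top 44 -20 514.4 629.2 571.8 159 50.6
top 44 0 513.9 627.5 570.7 160 50.5
top 44 20 515.0 623.0 569.0 124 50.9
top 44 40 515.1 614.6 564.8 115 50.8
top 44 60 514.6 616.7 565.7 110 50.8
top 44 80 514.4 615.3 564.9 106 51.1
top 44 100 515.2 617.5 566.3 117 51.1
top 44 120 515.6 617.0 566.3 118 50.7
top 44 140 515.7 617.3 566.5 113 50.8
top 44 160 508.2 616.8 562.5 109 50.8
top 62 20 514.5 628.1 571.3 44 66.5
top 62 40 513.9 629.5 571.7 49 66.1
top 62 60 515.3 627.9 571.6 49 66.8
top 62 80 514.0 631.1 572.6 48 66.6
top 62 100 515.6 629.6 572.6 43 66.7
top 62 120 515.2 631.2 573.2 42 67.1
top 62 140 516.0 630.8 573.4 49 65.9
top 62 160 515.3 634.1 574.7 47 66.2
```

```bash
python3 -m jog '[[0.05,0,2.0,0,0,0.01,0],[0.05,0,2.8,0,0,0.01,0],[0.05,0,2.8,0,0,0.01,0],[0.05,0,2.8,0,0,0.01,0]]';  python3 - <<'E'
from h import *
o=manip.observe();print(o["position"],np.degrees(o["eef_rot"]),o["contact_force"],o["wrist_torque"])
E
```

```text
t: 6.92
position: [571.3, -79.5, 89.5]
eef_rot: [-3.141, 0.001, 3.131]
contact_force: [-0.4, -0.3, -2.5]
gripper_width: 0.295
[571.32553302 -79.51595322  89.50894105] [-1.79992836e+02  6.42891564e-02  1.79395308e+02] [-0.41392742 -0.28445226 -2.47804507] [ 0.09260582 -0.15054958  0.00808828]
```

```bash
python3 -m jog '[[0.13,0,0.4,0,0,0.002,0],[0.13,0,0.7,0,0,0.002,0],[0.13,0,0.7,0,0,0.002,0]]';  python3 - <<'E'
from h import *
import pickle
o=manip.observe();print(o["position"],np.degrees(o["eef_rot"]),o["contact_force"],o["wrist_torque"])
f=manip.grab_frame("scene"); pickle.dump(f,open("scene2.pkl","wb"))
o=manip.observe();print(o["position"],np.degrees(o["eef_rot"]),o["contact_force"],o["wrist_torque"])
W=cloud(f); x,y,z=W[...,0],W[...,1],W[...,2]
for yy in range(-120,10,10):
    s=W[(abs(y-yy)<5)&(abs(x-571)<60)&(abs(z-62)<5)]
    if len(s)>3: print(yy,s[:,0].min().round(1),s[:,0].max().round(1),len(s),s[:,2].mean().round(1),s[:,1].min().round(1),s[:,1].max().round(1))
im=cv2.resize(f["image"][130:240,290:430],None,fx=5,fy=5,interpolation=cv2.INTER_CUBIC);cv2.imwrite("pics/h2.png",np.clip(im[...,::-1]*1.4,0,255).astype(np.uint8))
E
```

```text
t: 7.3
position: [569.3, -79.3, 81.7]
eef_rot: [-3.142, -0.001, 3.129]
contact_force: [0.2, -0.3, -2.9]
gripper_width: 0.295
[569.29155375 -79.250663    81.66700788] [-1.79996135e+02 -3.55817792e-02  1.79287862e+02] [ 0.24596988 -0.2793064  -2.94949133] [ 0.07501192  0.00546467 -0.02416295]
[569.51358138 -79.24524418  81.84908792] [-1.79995364e+02 -9.31487001e-03  1.79292018e+02] [ 0.79188871  0.74680831 -2.44474081] [ 0.0981759  -0.03654573  0.02627697]
-120 527.1 615.1 40 60.8 -120.1 -115.1
-110 524.2 615.3 59 61.7 -115.0 -105.0
-100 525.4 616.6 60 62.0 -105.0 -95.2
-90 522.9 616.1 58 62.6 -95.0 -85.1
-80 523.8 614.7 40 62.4 -84.7 -75.2
-70 519.6 616.2 27 61.5 -74.7 -65.2
-60 571.0 617.0 29 61.5 -64.7 -55.3
-50 576.0 618.0 26 61.3 -54.9 -45.5
-40 570.9 617.1 14 61.0 -45.0 -35.0
-30 566.9 617.8 31 60.9 -33.3 -25.3
-20 570.4 615.9 16 61.7 -24.9 -16.4
-10 571.0 613.1 5 58.1 -13.8 -12.2
```

View pics/h2.png

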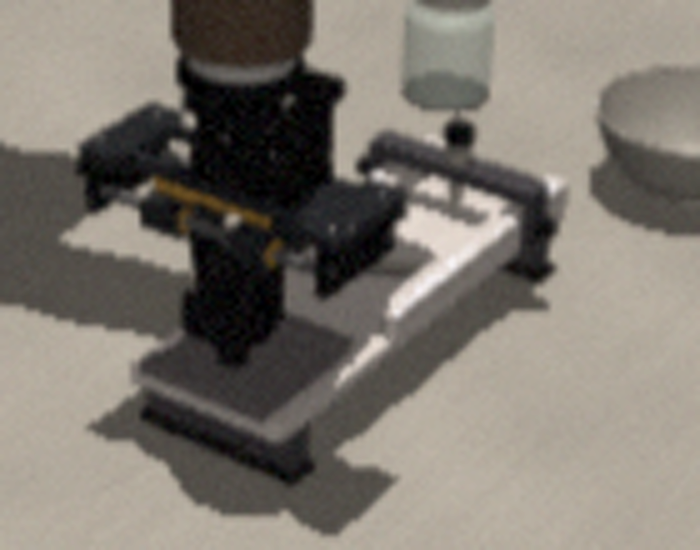

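```bash
python3 -m jog '[[-0.04,0,0.08,0,0,0,0],[-0.04,1,0.08,0,0,0,0],[-0.04,2,0.08,0,0,0,0],[-0.04,2.7,0.08,0,0,0,0],[-0.04,3.0,0.08,0,0,0,0],[-0.04,3.2,0.08,0,0,0,0]]';  python3 - <<'E'
from h import *
o=manip.observe();print(o["position"],np.degrees(o["eef_rot"]),o["contact_force"],o["wrist_torque"])
E
python3 -m jog '[[0,0.2,0,0,0,0,0],[0,0.4,0,0,0,0,0],[0,0.6,0,0,0,0,0],[0,0.8,0,0,0,0,0],[0,1.0,0,0,0,0,0]]';  python3 - <<'E'
from h import *
o=manip.observe();print(o["position"],np.degrees(o["eef_rot"]),o["contact_force"],o["wrist_torque"])
E
```

```text
t: 8.1
position: [570.3, -47.0, 81.2]
eef_rot: [-3.142, -0.0, 3.129]
contact_force: [-1.1, 1.1, -3.2]
gripper_width: 0.298
[570.3198339  -46.96984922  81.15218879] [-1.79999229e+02 -1.81492529e-03  1.79302017e+02] [-1.08757529  1.07404714 -3.17584145] [ 0.00182586 -0.02343939  0.06629248]
t: 8.72
position: [570.4, -37.2, 81.1]
eef_rot: [-3.142, -0.0, 3.129]
contact_force: [-0.1, 0.5, -2.1]
gripper_width: 0.297
[570.44183258 -37.19626935  81.11086515] [-1.79998065e+02 -3.98000238e-03  1.79281134e+02] [-0.09358696  0.45170733 -2.12410788] [ 0.11840697 -0.02840944  0.05393466]
```

```bash
python3 -m jog '[[0,0.3,0,0,0,0,0],[0,0.6,0,0,0,0,0],[0,0.9,0,0,0,0,0],[0,1.2,0,0,0,0,0],[0,1.5,0,0,0,0,0],[0,1.8,0,0,0,0,0],[0,2.2,0,0,0,0,0],[0,2.6,0,0,0,0,0],[0,3.0,0,0,0,0,0]]';  python3 - <<'E'
from h import *
import pickle
o=manip.observe();print(o["position"],np.degrees(o["eef_rot"]),o["contact_force"],o["wrist_torque"])
f=manip.grab_frame("scene"); pickle.dump(f,open("scene3.pkl","wb"))
im=cv2.resize(f["image"][130:240,290:430],None,fx=5,fy=5,interpolation=cv2.INTER_CUBIC);cv2.imwrite("pics/h3.png",np.clip(im[...,::-1]*1.4,0,255).astype(np.uint8))
E
```

```text
t: 9.85
position: [570.9, -7.0, 81.1]
eef_rot: [3.142, 0.0, 3.129]
contact_force: [0.4, 0.2, -2.6]
gripper_width: 0.294
[570.85244674  -6.99203045  81.13810095] [1.79999147e+02 1.15447971e-03 1.79284810e+02] [ 0.35535877  0.16534832 -2.58571644] [ 0.08005609 -0.04650844  0.03114178]
```

View pics/h3.png

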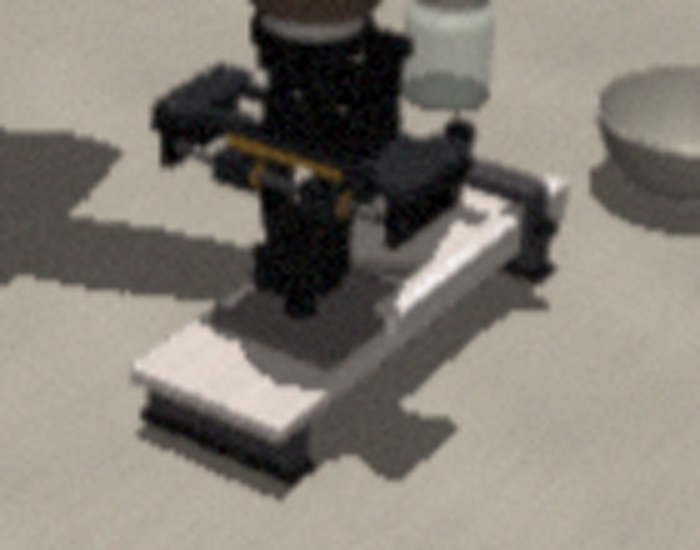

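```bash
python3 -m jog '[[0,0.5,0,0,0,0,0],[0,1.2,0,0,0,0,0],[0,2,0,0,0,0,0],[0,2.8,0,0,0,0,0],[0,3.6,0,0,0,0,0],[0,4.4,0,0,0,0,0],[0,5.2,0,0,0,0,0],[0,6,0,0,0,0,0],[0,6.8,0,0,0,0,0],[0,7.5,0,0,0,0,0],[0,8,0,0,0,0,0],[0,8,0,0,0,0,0]]';  python3 - <<'E'
from h import *
o=manip.observe();print(o["position"],np.degrees(o["eef_rot"]),o["contact_force"],o["wrist_torque"])
E
```

```text
t: 11.4
position: [571.8, 73.1, 81.1]
eef_rot: [-3.142, -0.0, 3.13]
contact_force: [0.6, 0.3, -3.3]
gripper_width: 0.295
[571.84982267  73.05288921  81.11225013] [-1.79999425e+02 -1.13277514e-04  1.79312408e+02] [ 0.64565536  0.32605622 -3.28579067] [ 0.03910585 -0.07864436  0.03263539]
```

```bash
P='from h import *
o=manip.observe();print(o["position"].round(2),o["contact_force"].round(2),o["wrist_torque"].round(3))'
python3 -m jog '[[0,0.5,0,0,0,0,0],[0,1.0,0,0,0,0,0],[0,1.5,0,0,0,0,0],[0,1.9,0,0,0,0,0],[0,2.2,0,0,0,0,0]]'; python3 -c "$P"
python3 -m jog '[[0,0.2,0,0,0,0,0],[0,0.4,0,0,0,0,0]]';python3 -c "$P"
python3 -m jog '[[0,0.2,0,0,0,0,0],[0,0.4,0,0,0,0,0]]';python3 -c "$P"
python3 -m jog '[[0,0.2,0,0,0,0,0],[0,0.4,0,0,0,0,0]]';python3 -c "$P"
```

```text
t: 12.02
position: [572.1, 95.0, 81.1]
eef_rot: [3.142, 0.0, 3.129]
contact_force: [0.3, -0.1, -2.9]
gripper_width: 0.298
[572.12  95.01  81.13] [ 0.34 -0.11 -2.93] [ 0.092 -0.075  0.021]
t: 12.28
position: [572.1, 98.8, 81.1]
eef_rot: [-3.142, -0.0, 3.129]
contact_force: [0.3, 1.0, -1.7]
gripper_width: 0.298
[572.14  98.8   81.11] [ 0.26  1.02 -1.65] [ 0.085 -0.058  0.012]
t: 12.52
position: [572.2, 102.8, 81.1]
eef_rot: [-3.142, 0.0, 3.129]
contact_force: [0.3, -0.5, -1.5]
gripper_width: 0.293
[572.21 102.76  81.14] [ 0.32 -0.46 -1.48] [ 0.061 -0.049  0.004]
t: 12.78
position: [572.1, 106.6, 81.1]
eef_rot: [-3.141, -0.0, 3.129]
contact_force: [0.3, -1.8, -3.8]
gripper_width: 0.294
[572.11 106.65  81.05] [ 0.26 -1.77 -3.79] [-0.448 -0.087  0.024]
```

```bash
P='from h import *
o=manip.observe();print(o["position"].round(2),o["contact_force"].round(2),o["wrist_torque"].round(3))'
for i in 1; do python3 -m jog '[[0,0.15,0,0,0,0,0],[0,0.3,0,0,0,0,0],[0,0.45,0,0,0,0,0]]' |tail -2; python3 -c "$P"; done
python3 -m jog '[[0,0.15,0,0,0,0,0],[0,0.3,0,0,0,0,0],[0,0.45,0,0,0,0,0]]'|tail -2;python3 -c "$P"
python3 -m jog '[[0,0.15,0,0,0,0,0],[0,0.3,0,0,0,0,0],[0,0.45,0,0,0,0,0]]'|tail -2;python3 -c "$P"
python3 -m jog '[[0,0.15,0,0,0,0,0],[0,0.3,0,0,0,0,0],[0,0.45,0,0,0,0,0]]'|tail -2;python3 -c "$P"
```

```text
contact_force: [-0.4, -3.1, -5.6]
gripper_width: 0.293
[571.55 110.58  80.53] [-0.43 -3.1  -5.58] [-1.059 -0.049 -0.019]
contact_force: [-0.1, -4.3, -6.0]
gripper_width: 0.297
[572.11 115.57  80.93] [-0.08 -4.32 -5.99] [-1.237 -0.048  0.04 ]
contact_force: [0.5, -3.4, -6.5]
gripper_width: 0.3
[572.31 120.21  81.05] [ 0.47 -3.35 -6.5 ] [-1.405 -0.085  0.023]
contact_force: [0.7, -1.6, -6.1]
gripper_width: 0.3
[572.72 125.34  81.16] [ 0.72 -1.61 -6.15] [-0.482 -0.01   0.011]
```

```bash
P='from h import *
o=manip.observe();print(o["position"].round(2),o["contact_force"].round(2),o["wrist_torque"].round(3))'
python3 -m jog '[[0,0.1,0,0,0,0,0],[0,0.2,0,0,0,0,0]]' |tail -2; python3 -c "$P"
python3 -m jog '[[0,0.1,0,0,0,0,0],[0,0.2,0,0,0,0,0]]' |tail -2; python3 -c "$P"
python3 -m jog '[[0,0.1,0,0,0,0,0],[0,0.2,0,0,0,0,0]]' |tail -2; python3 -c "$P"
```

```text
contact_force: [-0.1, -1.2, -6.6]
gripper_width: 0.295
[572.73 127.07  81.22] [-0.09 -1.15 -6.55] [-0.506 -0.079  0.019]
contact_force: [0.6, -0.9, -6.4]
gripper_width: 0.293
[572.59 128.79  81.17] [ 0.57 -0.87 -6.45] [-0.522 -0.064 -0.052]
contact_force: [0.5, -1.1, -6.2]
gripper_width: 0.298
[572.56 130.76  81.14] [ 0.47 -1.06 -6.23] [-0.435  0.009 -0.   ]
```

```bash
P='from h import *
o=manip.observe();print(o["position"].round(2),o["contact_force"].round(2),o["wrist_torque"].round(3))'
python3 -m jog '[[0,0.08,0,0,0,0,0],[0,0.15,0,0,0,0,0]]' |tail -2; python3 -c "$P"
python3 -m jog '[[0,0.08,0,0,0,0,0],[0,0.15,0,0,0,0,0]]' |tail -2; python3 -c "$P"
```

```text
contact_force: [-0.5, -0.6, -6.4]
gripper_width: 0.294
[572.64 132.47  81.13] [-0.52 -0.56 -6.4 ] [-0.129 -0.058 -0.007]
contact_force: [-0.2, 2.5, -5.1]
gripper_width: 0.294
[572.94 134.31  81.27] [-0.2   2.51 -5.1 ] [ 0.506 -0.008 -0.001]
```

```bash
P='from h import *
o=manip.observe();print(o["position"].round(2),o["contact_force"].round(2),o["wrist_torque"].round(3))'
python3 -m jog '[[0,0.05,0,0,0,0,0],[0,0.1,0,0,0,0,0]]' |tail -2; python3 -c "$P"
python3 -m jog '[[0,0.05,0,0,0,0,0],[0,0.1,0,0,0,0,0]]' |tail -2; python3 -c "$P"
```

```text
contact_force: [0.1, 4.2, -5.5]
gripper_width: 0.293
[573.16 135.58  81.4 ] [ 0.06  4.16 -5.48] [ 1.35  -0.017 -0.021]
contact_force: [1.0, 2.9, -4.6]
gripper_width: 0.292
[573.18 136.17  81.43] [ 1.04  2.85 -4.64] [ 0.992 -0.317 -0.01 ]
```

```bash
P='from h import *
o=manip.observe();print(o["position"].round(2),o["contact_force"].round(2),o["wrist_torque"].round(3))'
python3 -m jog '[[0,0.05,0,0,0,0,0],[0,0.05,0,0,0,0,0]]' |tail -2; python3 -c "$P"
python3 -m jog '[[0,0.05,0,0,0,0,0],[0,0.05,0,0,0,0,0]]' |tail -2; python3 -c "$P"
```

```text
contact_force: [0.8, 3.7, -5.3]
gripper_width: 0.298
[573.02 136.26  81.31] [ 0.78  3.66 -5.35] [ 0.983 -0.488 -0.087]
contact_force: [1.3, 2.6, -5.3]
gripper_width: 0.299
[572.55 136.42  81.09] [ 1.31  2.62 -5.28] [ 0.642 -0.478 -0.054]
```

```bash
P='from h import *
o=manip.observe();print(o["position"].round(2),o["contact_force"].round(2),o["wrist_torque"].round(3))'
python3 -m jog '[[0,0.05,0,0,0,0,0],[0,0.05,0,0,0,0,0]]' |tail -1; python3 -c "$P"
python3 -m jog '[[0,0.05,0,0,0,0,0],[0,0.05,0,0,0,0,0]]' |tail -1; python3 -c "$P"
```

```text
gripper_width: 0.295
[572.23 136.7   80.95] [ 0.11  0.83 -6.07] [ 0.128 -0.328 -0.03 ]
gripper_width: 0.299
[571.97 137.1   80.83] [-0.    0.31 -5.14] [-0.314 -0.089 -0.044]
```

```bash
P='from h import *
o=manip.observe();print(o["position"].round(2),o["contact_force"].round(2),o["wrist_torque"].round(3))'
python3 -m jog '[[0,0.05,0,0,0,0,0],[0,0.05,0,0,0,0,0]]' |tail -1; python3 -c "$P"
python3 -m jog '[[0,0.05,0,0,0,0,0],[0,0.05,0,0,0,0,0]]' |tail -1; python3 -c "$P"
python3 - <<'E'
from h import *
import pickle
f=manip.grab_frame("scene"); pickle.dump(f,open("scene4.pkl","wb"))
im=cv2.resize(f["image"][110:220,310:450],None,fx=5,fy=5,interpolation=cv2.INTER_CUBIC);cv2.imwrite("pics/h4.png",np.clip(im[...,::-1]*1.4,0,255).astype(np.uint8))
E
```

```text
gripper_width: 0.301
[572.1  137.92  80.89] [-1.13 -0.57 -5.77] [-0.263  0.138  0.007]
gripper_width: 0.29
[572.46 138.71  81.05] [-0.49 -1.4  -4.9 ] [-0.269  0.154 -0.012]
```

View pics/h4.png

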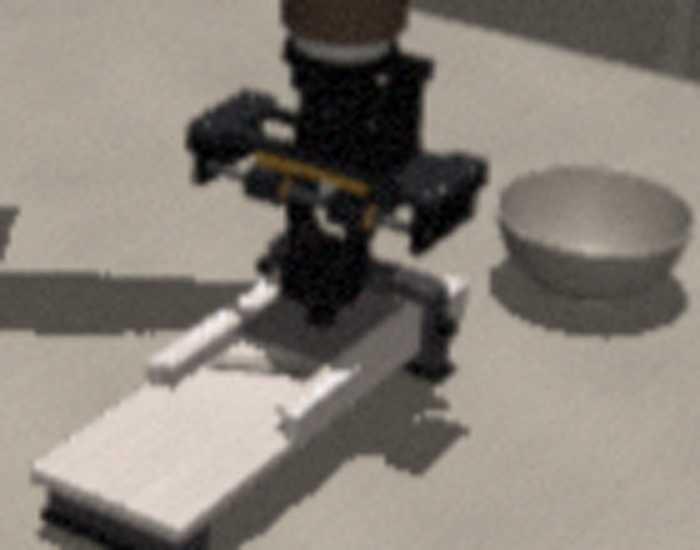

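```bash
P='from h import *
o=manip.observe();print(o["position"].round(2),o["contact_force"].round(2),o["wrist_torque"].round(3))'
python3 -m jog '[[0,0.05,0,0,0,0,0],[0,0.05,0,0,0,0,0]]' |tail -1; python3 -c "$P"
python3 -m jog '[[0,0.05,0,0,0,0,0],[0,0.05,0,0,0,0,0]]' |tail -1; python3 -c "$P"
```

```text
gripper_width: 0.293
[572.64 139.15  81.11] [-0.09 -1.13 -5.28] [-0.375  0.091 -0.006]
gripper_width: 0.292
[572.57 139.38  81.08] [-1.12 -1.96 -5.48] [-0.866 -0.058 -0.043]
```

```bash
P='from h import *
o=manip.observe();print(o["position"].round(2),o["contact_force"].round(2),o["wrist_torque"].round(3))'
python3 -m jog '[[0,0.05,0,0,0,0,0],[0,0.05,0,0,0,0,0]]' |tail -1; python3 -c "$P"
python3 -m jog '[[0,0.05,0,0,0,0,0],[0,0.05,0,0,0,0,0]]' |tail -1; python3 -c "$P"
```

```text
gripper_width: 0.297
[572.52 139.66  81.06] [ 0.05 -5.03 -5.07] [-1.566 -0.197 -0.053]
gripper_width: 0.3
[572.51 139.83  81.05] [ 0.01 -6.35 -4.95] [-1.999 -0.327 -0.031]
```

```bash
P='from h import *
o=manip.observe();print(o["position"].round(2),o["contact_force"].round(2),o["wrist_torque"].round(3))'
python3 -m jog '[[0,-0.05,0,0,0,0,0],[0,-0.1,0,0,0,0,0],[0,-0.1,0,0,0,0,0]]' |tail -1; python3 -c "$P"
python3 -m jog '[[0,-0.05,0,0,0,0,0],[0,-0.1,0,0,0,0,0],[0,-0.1,0,0,0,0,0]]' |tail -1; python3 -c "$P"
```

```text
gripper_width: 0.3
[572.55 139.62  81.07] [ 0.62 -4.45 -4.65] [-1.402 -0.069  0.002]
gripper_width: 0.294
[572.73 139.19  81.17] [-0.53 -1.72 -5.49] [-0.438  0.206  0.044]
```

```bash
P='from h import *
o=manip.observe();print(o["position"].round(2),o["contact_force"].round(2),o["wrist_torque"].round(3))'
python3 -m jog '[[0,-0.05,0,0,0,0,0],[0,-0.1,0,0,0,0,0],[0,-0.1,0,0,0,0,0]]' |tail -1; python3 -c "$P"
python3 -m jog '[[0,-0.05,0,0,0,0,0],[0,-0.1,0,0,0,0,0],[0,-0.1,0,0,0,0,0]]' |tail -1; python3 -c "$P"
python3 -m jog '[[0,-0.05,0,0,0,0,0],[0,-0.1,0,0,0,0,0],[0,-0.1,0,0,0,0,0]]' |tail -1; python3 -c "$P"
```

```text
gripper_width: 0.301
[573.2  138.26  81.38] [-0.08  0.74 -5.81] [ 0.178 -0.074 -0.046]
gripper_width: 0.297
[572.86 136.69  81.25] [ 1.1   0.86 -6.54] [ 0.153 -0.173 -0.063]
gripper_width: 0.297
[572.91 136.21  81.28] [ 0.41  3.61 -4.89] [ 1.008 -0.153 -0.036]
```

```bash
P='from h import *
o=manip.observe();print(o["position"].round(2),o["contact_force"].round(2),o["wrist_torque"].round(3))'
python3 -m jog '[[0,-0.05,0,0,0,0,0],[0,-0.1,0,0,0,0,0],[0,-0.1,0,0,0,0,0]]' |tail -1; python3 -c "$P"
python3 -m jog '[[0,-0.05,0,0,0,0,0],[0,-0.1,0,0,0,0,0],[0,-0.1,0,0,0,0,0]]' |tail -1; python3 -c "$P"
```

```text
gripper_width: 0.295
[572.94 135.9   81.27] [ 0.04  6.15 -4.65] [1.932 0.088 0.036]
gripper_width: 0.302
[573.01 135.66  81.29] [-0.77  9.67 -4.88] [2.617 0.298 0.047]
```

```bash
P='from h import *
o=manip.observe();print(o["position"].round(2),o["contact_force"].round(2),o["wrist_torque"].round(3))'
python3 -m jog '[[0,0.1,0,0,0,0,0],[0,0.2,0,0,0,0,0],[0,0.3,0,0,0,0,0],[0,0.3,0.06,0,0,0,0],[0,0.3,0.06,0,0,0,0]]' |tail -1; python3 -c "$P"
```

```text
gripper_width: 0.299
[572.68 136.44  80.5 ] [ 0.03  1.92 -6.13] [ 0.556 -0.412 -0.002]
```

```bash
P='from h import *
o=manip.observe();print(o["position"].round(2),o["contact_force"].round(2),o["wrist_torque"].round(3))'
python3 -m jog '[[0,0.1,0.03,0,0,0,0],[0,0.1,0.03,0,0,0,0.3],[0,0.1,0.03,0,0,0,0.45],[0,0.1,0.03,0,0,0,0.7],[0,0.1,0.03,0,0,0,0.9],[0,0.1,0.03,0,0,0,0.9],[0,0.1,0.03,0,0,0,0.9],[0,0.1,0.03,0,0,0,0.9]]' |tail -1; python3 -c "$P"
```

```text
gripper_width: 0.861
[572.67 137.69  80.25] [-0.67  0.01 -0.68] [ 0.079 -0.025  0.018]
```

```bash
python3 -m jog '[[0,0,-2,0,0,0,0.9],[0,0,-5,0,0,0,0.9],[0,0,-9,0,0,0,0.9],[0,0,-14,0,0,0,0.9],[0,-10,-18,0,0,0,0.9],[0,-25,-18,0,0,0,0.9],[0,-35,-18,0,0,0,0.9],[0,-35,-18,0,0,0,0.9],[0,-35,-18,0,0,0,0.9],[0,-35,-18,0,0,0,0.9],[0,-35,-18,0,0,0,0.9]]'; python3 - <<'E'
from h import *
import pickle
o=manip.observe();print(o["position"].round(1),o["contact_force"].round(2))
for n in("scene","top"):
    f=manip.grab_frame(n); pickle.dump(f,open(n+"5.pkl","wb")); save(f,n+"5.png")
    if n=="scene": g=f
    W=cloud(f); x,y,z=W[...,0],W[...,1],W[...,2]
    m=(abs(x-572)<30)&(abs(y-135)<45)&(z>108)&(z<118); h=W[m]
    if len(h): print(n,"head top",len(h),np.median(h,0).round(1),h.min(0).round(1),h.max(0).round(1))
    e=(abs(x-572)<30)&(abs(y-179)<25)&(z>95); print("knob",np.nanmax(W[e],0) if e.any() else None, e.sum())
im=cv2.resize(g["image"][110:220,310:450],None,fx=5,fy=5,interpolation=cv2.INTER_CUBIC);cv2.imwrite("pics/h5.png",np.clip(im[...,::-1]*1.4,0,255).astype(np.uint8))
E
```

```text
t: 24.2
position: [567.8, -215.0, 259.9]
eef_rot: [-3.141, -0.001, 3.125]
contact_force: [0.1, 0.8, -0.3]
gripper_width: 0.9
[ 567.8 -215.   259.9] [ 0.14  0.8  -0.35]
scene head top 111 [576.  135.4 114. ] [552.3 105.6 108. ] [595.  177.9 117.7]
knob [592.58933441 194.10102648 121.79176696] 50
top head top 128 [573.1 134.5 115.2] [553.7 107.  108. ] [591.8 178.8 117.8]
knob [593.84124087 189.5624332  124.31525227] 70
```

View pics/h5.png

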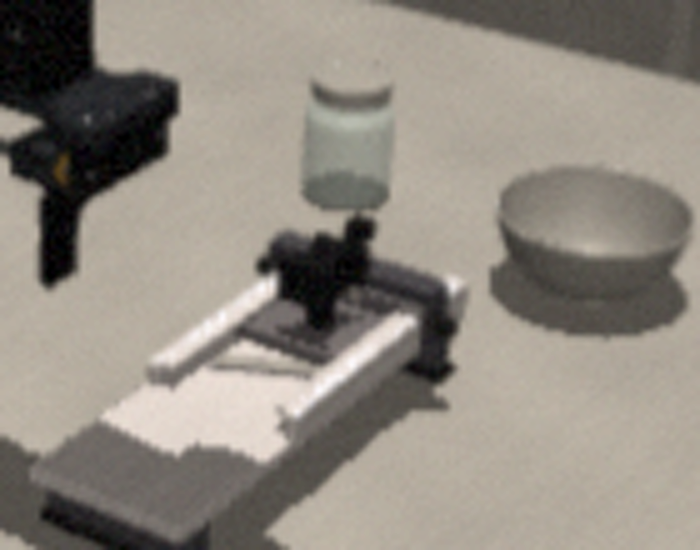

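View pics/top5.png

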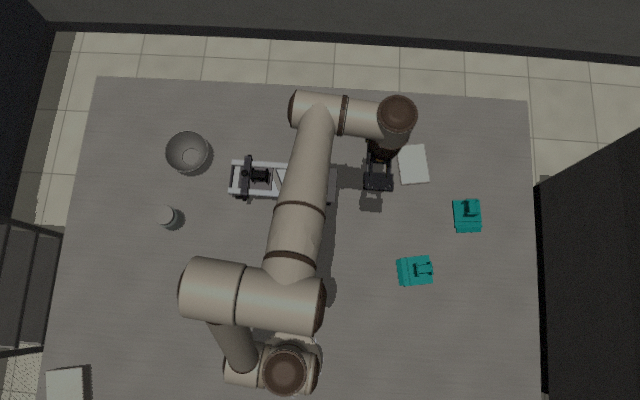

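The carriage sits under both lips with its nose beneath the bridge, at about (320,290) in the crop. The head is at y≈134, which puts the groove at y≈180, against a bridge at y≈179. The jar, bowl and board have not moved.

```bash
python3 -c "
from station import manip
print(manip.finish_job())"
```

```text
the job is handed in; nothing more can be done
None
```

The grey carriage is back on the slicer, held by the spring pin in its groove. I let go of it there, moved the arm clear and handed the job in. The last clock reading was 24.2 s of the 48 s allowed.

I took the carriage across the waist of its grip and entered it nose first under the lips. I slid it in small steps and watched the forces:

| Stage | Force seen along the track |
|---|---|
| Nose lifting the pin | about 4 N |
| Pin riding on the plate | about 1 N |
| Pin dropping into the groove | about 4 N forward |

- **Held both ways:** the carriage stopped forward at about 6 N. When I pulled it back it resisted at about 10 N with almost no movement, after about 3 mm of play. These are far below the 45 N ramming limit.
- **Last pictures:** the carriage is upright under both lips. Its groove is at about y = 180 mm and the bridge at about 179 mm. The jar, bowl, board and turquoise look-alikes appear where they were.
- **Check that disagreed:** the knob on the stop showed about 1 mm higher in the top view than at the start, and about 2 mm in the other. I expected about 3 mm, but these depth readings are too coarse to settle it, so I relied on the forces.

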